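# Lock the idler pulley and clamp it tight

## Task

The grey pulley in the blue jig spins freely, so its clamp lever only drags it round. Turn the pulley until the slot between its two yellow rim blocks faces the slide bolt, push the bolt's green plate fully home so that the bolt locks the pulley, and then swing the red-knobbed clamp lever clockwise (seen from above) all the way to its stop. Leave the bolt in, and do not move or knock over the other loose things on the bench.

Things in the scene. Friction and masses are not known exactly. Their poses are not given: they have to be found in the camera images.
- jig: Blue base plate 156 x 232 x 16 mm fixed to the bench (its place varies by some 15 cm and its yaw by up to 0.45 rad either way). Origin: on the bench, right under the pulley's upright axis; plate spans x -78..78, y -80..152 mm in this frame. Its +y axis points from the pulley's axis to the slide bolt; z up. An aluminium guide block for the bolt stands at y 72..96, x -25..25, up to z = 73 mm. Everything on the jig but the clamp lever and its hub is below z = 98 mm.
- jig_axis (a point): Point on the pulley's upright axis, 60 mm above the bench. Axes as jig.
- pulley (a joint): Grey idler pulley, 124 mm diameter, rim top at z = 62 mm, turning on the upright axis without limit in practice; rad, positive clockwise from above. 0 (or a whole turn): the slot faces the bolt. The bolt's round nose enters within about +-0.1 rad of that and centres the pulley; farther off it butts on the rim. Very light friction (0.02 N m): it stays where it is left, and any push on the clamp lever turns it with the lever while the bolt is out.
- slot (a point): Middle of the 21 mm wide, 16 mm deep slot in the pulley's rim (between the two yellow blocks), 54 mm from the axis, 55 mm above the bench.
- clamp (a joint): Clamp lever turning on the pulley's hub, angle relative to the pulley; rad, positive clockwise from above, 0 loose stop pin to 1.571 tight stop pin (pins stand on the pulley). It resists with 0.2 N m (about 2.7 N at the knob) and stays where it is left. Seen in the jig's frame the lever points (from the axis to the knob) at the angle -0.349 - pulley - clamp, counter-clockwise from the jig's +x axis.
- knob (a point): Centre of the upright red knob on the end of the clamp lever: 22 mm diameter, from 98 to 145 mm above the bench, centre at 121.5 mm, 75 mm from the pulley's axis. Below it the dark lever bar lies at z = 85..97 mm. The knob can be pushed round sideways.
- bolt (a joint): Steel slide bolt, 14 mm wide with a round nose; m, 0 drawn out, 0.022 fully home (nose in the slot). Slides along the jig's -y towards the axis; about 2 N of friction; stays where it is left. If it stops below 0.012 it has butted on the rim.
- push_plate (a point): Centre of the bolt's upright green push plate: 44 mm wide (jig x), 10 mm thick (along the slide), from 46 to 90 mm above the bench; centre 68 mm up, and 125 mm from the axis when drawn out, 103 mm when home. Push it on its outer face towards the axis.
- caliper: Bystander: digital caliper lying flat, 70 x 232 x 18 mm. Origin: centre of its underside.
- check_stamp: Bystander: small wooden-handled stamp, standing, 22 x 30 x 62 mm. Origin: centre of its underside.
- bin_red: Bystander: small red parts bin with washers, 107 x 71 x 50 mm. Origin: centre of its underside.
- bin_yellow: Bystander: small yellow parts bin with screws, 107 x 71 x 50 mm. Origin: centre of its underside.
- white_bottle: Bystander: small white bottle with a red band, 34 mm diameter, 69 mm tall. Origin: centre of its underside.
- amber_bottle: Bystander: small amber bottle with a black cap, 32 mm diameter, 77 mm tall. Origin: centre of its underside.
- hex_key: Bystander: dark hex key lying flat, 32 x 92 x 6 mm. Origin: centre of its underside.

How it is judged:
On the way:
1. the bolt is fully home in the slot and locks the pulley, before the clamp lever is tightened (value of joint bolt above 0.018 m and value of joint clamp below 1 rad), for 0.2 s.
At the end, for the whole second after the job is handed in: The bolt is home (at least 18 of its 22 mm) and the clamp lever is at its tight stop (at least 1.40 of 1.571 rad round, relative to the pulley), at rest (value of joint bolt above 0.018 m and value of joint clamp above 1.4 rad and velocity of joint clamp below 0.05 rad/s); the robot touches nothing.
It fails at once if a loose bystander moved more than 30 mm (distance of any of caliper, check_stamp, bin_red, bin_yellow, white_bottle, amber_bottle, hex_key from where it was at the start of the episode above 0.03 m).
It fails at once if a bottle or the stamp tipped over (angle between any of white_bottle, amber_bottle, check_stamp's own z axis and vertical above 0.6 rad).
It also fails if it takes over 54 s, if anything falls off the work surface, if the arm or the gripper's body presses on something with over 40 N, if the wrist force passes 120 N, or if a joint passes its speed limit or range.

## Robot

A 6-joint arm with a two-finger parallel gripper is mounted at the origin on a cart in front of the work surface, level with it; the furniture and walls round the work are solid. World frame = base frame: x ahead of the robot, y to its left, z up, the work surface at z = 0. Lengths are in m, angles in rad, forces in N, time in s.
With the tool pointing down it reaches from about 0.35 to 0.725 m from the base axis. Payload 6 kg.
Tool frame: the origin (TCP) lies between the finger pads; the fingertips stand manip.tips_ahead ahead of it and the grasp point (between the pads) lies 2 mm behind it (manip.tips_ahead is the distance from the TCP to the fingertips, in m); z points along the fingers, y is the direction in which the jaws open and shut (so a half turn about z gives the same grasp; the last joint's range is limited). The gripper opens to 85 mm and grips with 20 to 120 N. Pads are 22 mm wide; open, the fingers measure 114 mm over their backs; the gripper's body (76 mm by 85 mm) begins 54 mm behind the grasp point. The pads swing forward as they close: fully open they stand 13 mm farther back than shut.
Start: joints at [1.502, 0.04, 0.085, 0, -1.615, -0.334], TCP at [0.235, 0.552, 0.248] pointing down, gripper open.
Joint ranges: [-2.56, 2.56], [-1.29, 2.01], [-1.08, 1.49], [-3.29, 1.98], [-2.81, -0.18], [-2.99, 2.99]. Speed limits (rad/s): [2.57, 2.57, 3.01, 3.14, 3.14, 3.14].

## Interface

Orientations are given as a unit quaternion [x, y, z, w].
In Python, from cell import manip, optics gives the robot as it stands.
- The arm moves only by the tool apply_moves, never from a script. Its argument "series" is a list that holds one entry, the list of rows, each a list of 5 numbers: the shift along the world's x, y, z in mm, then the turn about the world's z in degrees, then the gripper command: -1 is shut, 1 is fully open, values between are in proportion. In form: [[[tx, ty, tz, turn, fingers], ...]]. A call has 1 to 8 rows; each row is the pose to reach, as a shift and turn from the pose commanded when the call began; what a row does not reach only later rows make up. A row lasts 1/12 s, in which the tool goes at most 41.7 mm and 7.16 degrees, less where a joint would pass 70% of its speed; a pose out of reach is approached as far as the arm can. A call with a gripper value outside its range is refused whole. The fingers move at their own pace and stop on an object; "grip_force" is the grip in N (left out, the last holds). Time passes only in rows, so rows that repeat a pose let the fingers close. It gives the time, the measured TCP pose, the force and the opening at its end, in the units of the state.
- manip.observe(): the state, without advancing time (a new reading comes with each control period).
- optics.get_image(name): name is "scene" or "top"; returns the picture (384x512x3 uint8, red, green, blue); there is no depth.
- optics.camera_params(name): a dict with "K" (3x3 intrinsics, pixels), "xyz" and "attitude" of the camera in the world. Camera axes: x right, y up, looking along -z (the intrinsics and any distortion apply to the point x, -y, -z); pixel columns grow to the right and rows downward; lengths in m; the calibration is good to about 2 mm. A picture is of the moment at which its call begins. camera_params takes no time and is no camera call.
- manip.close_job(): hands the job in, once; it reports no verdict.
The state is a dict: "time_s": time; "joint_pos": joint angles; "dq": joint speeds; "joint_torque": joint torques, N m; "eef_pos": TCP position; "tcp_rot": TCP orientation; "ft_force": force on the tool from outside, world axes, zero at the start; "wrist_torque": the same for the moment, N m; "grip_width": opening from 0.0 (shut) to 1.0 (fully open).
Only numpy, scipy, OpenCV 4.12 (cv2) and the standard library are available. Lean on these libraries where they do the work, as an engineer would, in place of code of your own. Each camera call takes 0.05 s, during which the arm holds its last target.

## Working session

There is one attempt and no reset: what is moved stays moved. The work goes in short steps, Python scripts to look and compute and a tool call to move; the robot and the scene stay as the last step left them, time stands still between calls to the robot, and variables do not carry over. Pictures are saved under pics/ and viewed, and the job is handed in when it is done.

Besides the shell and the picture viewer there is one more tool, called by a JSON object that holds its "fn" and its "kwargs". apply_moves: Moves the arm, as the interface text tells. Its arguments: {"type":"object","properties":{"series":{"type":"array","items":{"type":"array","items":{"type":"array","items":{"type":"number"}}}},"grip_force":{"type":"number"}},"required":["series"]}

```bash
mkdir -p pics; ls
python3 - <<'E'
from cell import manip, optics
import cv2
print(manip.observe(), manip.tips_ahead)
for n in ("scene","top"):
    im=optics.get_image(n); cv2.imwrite(f"pics/{n}0.png",im[:,:,::-1]); print(optics.camera_params(n))
E
```

```text
pics
{'time_s': 0.0, 'joint_pos': array([ 1.50171738e+00,  4.08070408e-02,  8.37930965e-02, -4.82651405e-04,
       -1.61548283e+00, -3.33684568e-01]), 'dq': array([ 1.27326450e-03, -5.99739504e-04, -7.43673471e-05, -5.61112693e-04,
        8.96164735e-04, -2.27654986e-03]), 'joint_torque': array([ 3.47412042e-04, -3.68197381e+01,  3.47428358e+01,  6.93268105e+00,
       -5.24854389e-03, -6.16074914e-06]), 'eef_pos': array([0.23498501, 0.55174441, 0.24726806]), 'tcp_rot': array([ 9.79792863e-01, -2.00012913e-01, -1.26827462e-04,  8.74600162e-04]), 'ft_force': array([-0.32533094, -0.6795685 ,  0.07908482]), 'wrist_torque': array([-0.0350902 ,  0.02157376, -0.06158996]), 'grip_width': 0.9978941586991286} 0.017
{'K': array([[378.23038325,   0.        , 252.4610205 ],
       [  0.        , 378.23038325, 188.98488852],
       [  0.        ,   0.        ,   1.        ]]), 'xyz': array([-0.18583305, -1.11454165,  0.86794502]), 'attitude': array([ 0.47925636, -0.14295862, -0.24881614,  0.82943758])}
{'K': array([[379.54281308,   0.        , 248.30629387],
       [  0.        , 379.54281308, 191.58247833],
       [  0.        ,   0.        ,   1.        ]]), 'xyz': array([0.43443624, 0.01939007, 1.56347545]), 'attitude': array([-0.01886841,  0.03237867,  0.70752216, -0.70569682])}
```

View pics/scene0.png

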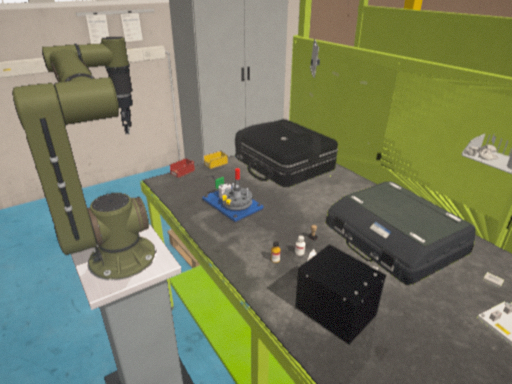

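View pics/top0.png

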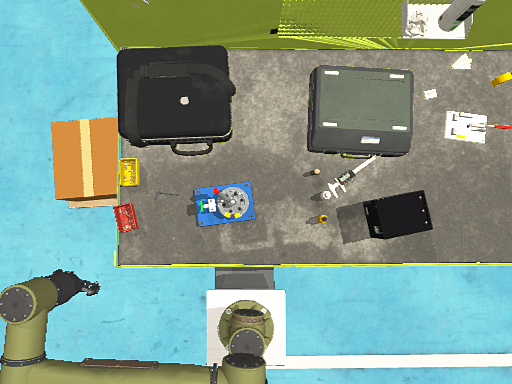

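Run:
```python
import cv2
im=cv2.imread("pics/top0.png")
c=im[100:300,180:400]; cv2.imwrite("pics/c0.png",cv2.resize(c,None,fx=3,fy=3,interpolation=cv2.INTER_CUBIC)[:600,:660])
```

```text
(no output)
```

View pics/c0.png

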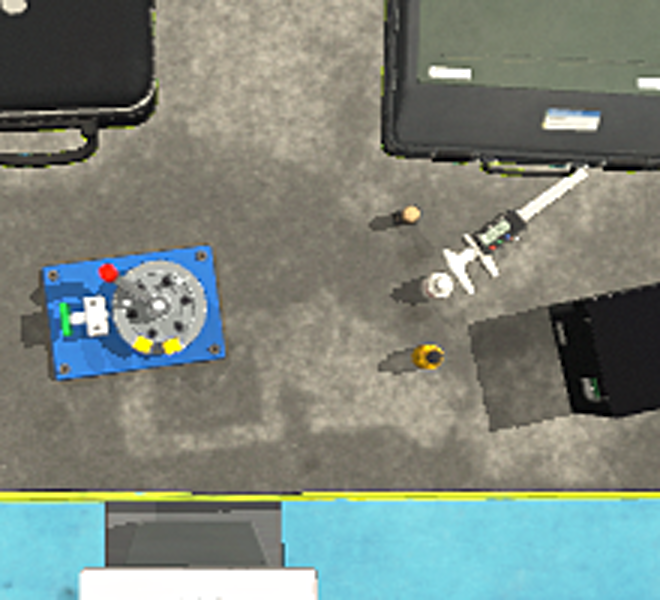

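The top view shows the jig at about (222,202), with the bolt's green plate to the left (jig +y ≈ world +y). The yellow blocks are at the bottom (~(232,216)) and the red knob is at (216,191).

```bash
cat > h.py <<'E'
import numpy as np, cv2
from scipy.spatial.transform import Rotation as R
from scipy.optimize import least_squares
from cell import manip, optics
def rays(n,uv):
    p=optics.camera_params(n);K=p["K"];M=R.from_quat(p["attitude"]).as_matrix()
    uv=np.atleast_2d(np.float64(uv)); d=np.c_[(uv[:,0]-K[0,2])/K[0,0],-(uv[:,1]-K[1,2])/K[1,1],-np.ones(len(uv))]
    return p["xyz"],d@M.T
def at(n,uv,z):
    c,d=rays(n,uv); return c+d*((z-c[2])/d[:,2])[:,None]
def proj(n,P):
    p=optics.camera_params(n);K=p["K"];M=R.from_quat(p["attitude"]).as_matrix()
    q=(np.atleast_2d(P)-p["xyz"])@M; return np.c_[K[0,0]*q[:,0]/-q[:,2]+K[0,2],K[1,1]*-q[:,1]/-q[:,2]+K[1,2]]
def grab(n,tag):
    im=optics.get_image(n); cv2.imwrite(f"pics/{tag}.png",im[:,:,::-1]); return im
def mask(im,lo,hi,box):
    h=cv2.cvtColor(im,cv2.COLOR_RGB2HSV); m=cv2.inRange(h,lo,hi); k=np.zeros_like(m);k[box[1]:box[3],box[0]:box[2]]=1;return m*k
def cen(m):
    v,u=np.nonzero(m); return np.array([u.mean(),v.mean()]),len(u)
E
cat > m.py <<'E'
from h import *
im=cv2.imread("pics/top0.png")[:,:,::-1].copy()
B=(185,170,265,235)
mb=mask(im,(95,120,40),(125,255,255),B)
v,u=np.nonzero(mb)
cnt=cv2.convexHull(np.c_[u,v].astype(np.float32))
print(cv2.minAreaRect(cnt), len(u))
W=at("top",cnt[:,0,:],0.016)[:,:2]
r=cv2.minAreaRect((W*1000).astype(np.float32)); print("plate mm",r)
box=cv2.boxPoints(r);print(box)
for nm,lo,hi,z in (("yel",(20,130,100),(35,255,255),.062),("green",(45,120,50),(85,255,255),.09),("redA",(0,150,80),(8,255,255),.145),("redB",(172,150,80),(180,255,255),.145)):
    m=mask(im,lo,hi,B)
    n,l,s,c=cv2.connectedComponentsWithStats(m)
    for i in range(1,n):
        if s[i,4]>3: print(nm,c[i],s[i,4],at("top",c[i],z)*1000)
E
python3 m.py
```

```text
((223.97817993164062, 203.83624267578125), (38.12922668457031, 57.09471893310547), 82.40535736083984) 1117
plate mm ((497.17596435546875, 88.32461547851562), (155.28457641601562, 231.57492065429688), 7.382628440856934)
[[405.2992   193.17558 ]
 [435.05542  -36.47963 ]
 [589.05273  -16.526352]
 [559.2965   213.12886 ]]
yel [227.17391304 214.39130435] 23 [[453.37064713  74.19405115  62.        ]]
yel [236.59090909 214.86363636] 22 [[451.39672133  37.05416833  62.        ]]
green [201.32352941 206.05882353] 34 [[485.54002517 173.23484586  90.        ]]
redA [215.72727273 190.77272727] 22 [[540.69031023 114.03070996 145.        ]]
redB [213.25 189.5 ] 4 [[545.48428798 123.30310368 145.        ]]
```

{"fn": "apply_moves", "kwargs": {"series": [[[19,-27,0,5,0.3],[38,-54,0,10,0.3],[58,-82,0,15,0.3],[77,-109,0,20,0.3],[96,-136,0,25,0.3],[115,-163,0,30,0.3],[134,-191,0,35,0.3],[154,-218,0,40,0.3]]]}}

```text
time_s: 0.77
eef_pos: [0.3896, 0.3324, 0.248]
tcp_rot: [0.989, 0.149, -0.0, 0.0]
ft_force: [1.6, 0.2, -0.3]
grip_width: 0.649
```

Run:
```python
from h import *
s=manip.observe(); print(s["joint_pos"],s["eef_pos"],s["tcp_rot"],s["grip_width"])
print(at("top",[[192,152],[210,150],[175,142],[228,140]],.1))
```

```text
[ 1.10006953e+00 -1.94959342e-01 -1.37549401e-01 -1.55948044e-04
 -1.62845857e+00  7.70770889e-01] [0.38957659 0.33240531 0.24803199] [ 9.88767102e-01  1.49464361e-01 -1.36697963e-04  5.73391904e-05] 0.6488482591928235
[[0.69529303 0.20952835 0.1       ]
 [0.70316153 0.13974852 0.1       ]
 [0.73457895 0.27576453 0.1       ]
 [0.74260611 0.06980681 0.1       ]]
```

{"fn": "apply_moves", "kwargs": {"series": [[[19,-27,0,5,0.3],[38,-54,0,10,0.3],[57,-82,0,15,0.3],[77,-109,0,20,0.3],[96,-136,0,25,0.3],[115,-163,0,30,0.3],[134,-191,0,35,0.3],[153,-218,0,41,0.3]]]}}

```text
time_s: 1.43
eef_pos: [0.5427, 0.1144, 0.2479]
tcp_rot: [0.874, 0.486, -0.0, -0.0]
ft_force: [0.0, 0.0, -0.0]
grip_width: 0.652
```

Run:
```python
from h import *
s=manip.observe(); print(s["joint_pos"],s["eef_pos"],R.from_quat(s["tcp_rot"]).as_matrix()[:,1])
for n in("top","scene"):
    im=grab(n,n+"1")
    x,y=(170,130) if n=="top" else (170,120)
    cv2.imwrite(f"pics/{n}1c.png",cv2.resize(im[y:y+120,x:x+130,::-1],None,fx=5,fy=5,interpolation=cv2.INTER_CUBIC))
```

```text
[ 5.69751048e-01 -8.01996268e-02 -3.44029456e-02 -1.42588654e-04
 -1.61694316e+00  2.01626395e+00] [0.54270979 0.11436197 0.24793011] [ 8.49599311e-01 -5.27428604e-01 -2.79411394e-04]
```

View pics/scene1c.png

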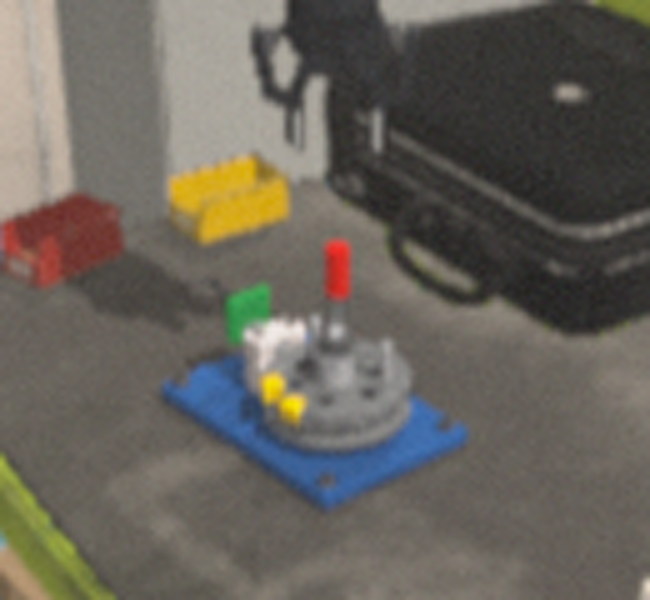

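View pics/top1c.png

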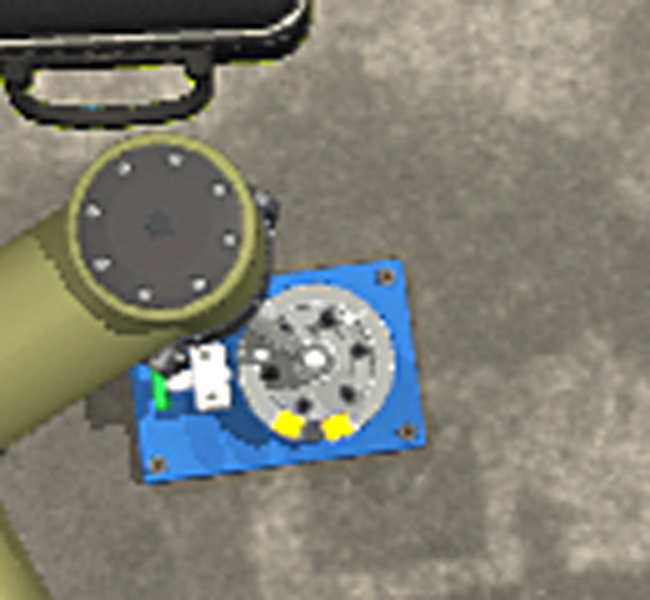

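The scene crop shows the knob at (237.6,174) px with the gripper above it. I'll check the knob estimate against this view before descending.

Run:
```python
from h import *
im=cv2.imread("pics/scene1.png")[:,:,::-1].copy()
m=mask(im,(0,170,110),(8,255,255),(228,160,248,185));print(cen(m))
print(proj("scene",[[.542,.116,.1215],[.5427,.1144,.1215]]), at("scene",cen(m)[0],.1215))
```

```text
(array([237.35897436, 173.41025641]), 39)
[[236.58846753 173.23629411]
 [236.92452143 173.33960199]] [[0.54390411 0.11282631 0.1215    ]]
```

{"fn": "apply_moves", "kwargs": {"series": [[[0,0,-40,0,0.3],[0,0,-80,0,0.3],[0,0,-105,0,0.3],[0,0,-124,0,0.3],[0,0,-124,0,0.0],[0,0,-124,0,-0.3],[0,0,-124,0,-0.4],[0,0,-124,0,-0.4]]], "grip_force": 20}}

```text
time_s: 2.2
eef_pos: [0.5431, 0.1165, 0.1265]
tcp_rot: [0.875, 0.484, 0.002, 0.0]
ft_force: [-0.7, -0.1, 0.7]
grip_width: 0.301
```

Run:
```python
from h import *
s=manip.observe(); print(s["eef_pos"],s["grip_width"],s["ft_force"])
im=grab("scene","scene2")
x,y=(170,120)
cv2.imwrite(f"pics/scene2c.png",cv2.resize(im[y:y+120,x:x+130,::-1],None,fx=5,fy=5,interpolation=cv2.INTER_CUBIC))
```

```text
[0.54308177 0.11650127 0.12654333] 0.3006870563020465 [-0.69608718 -0.1229411   0.69963993]
```

View pics/scene2c.png

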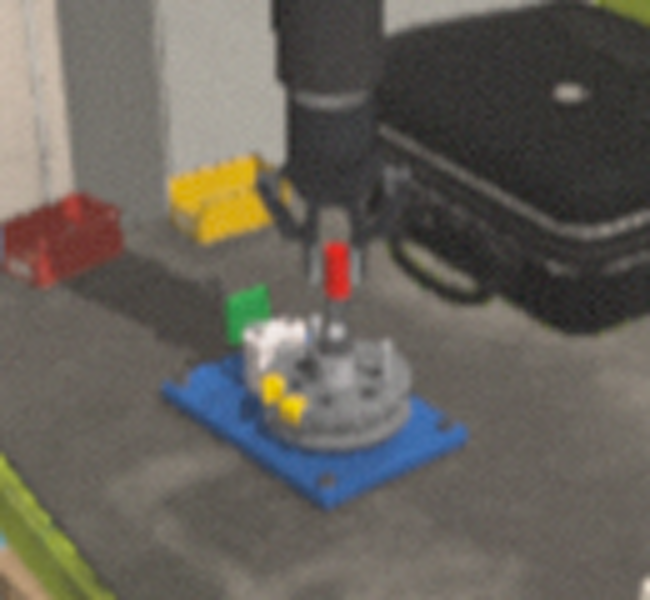

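```bash
cat > arc.py <<'E'
import sys,numpy as np
a0,a1,n=map(float,sys.argv[1:4]); A=np.radians(np.linspace(a0,a1,int(n)+1))
r=float(sys.argv[4]) if len(sys.argv)>4 else 75
P=r*np.c_[np.cos(A),np.sin(A)]; 
k=8
for s in range(0,int(n),k):
    print([[round(float(P[i,0]-P[s,0])),round(float(P[i,1]-P[s,1])),0,round(float(np.degrees(A[i]-A[s])),1),-0.4] for i in range(s+1,min(s+k,int(n))+1)])
E
python3 arc.py 57.6 -16.4 14
python3 - <<'E'
from h import *
# predicted yellow gap position for hypotheses
o=np.array([.5018,.0526]);psi=.129
for p in (-1.2,-1.3,-1.4,-1.5):
    a=np.pi/2-p+psi; P=[*(o+.054*np.array([np.cos(a),np.sin(a)])),.062]
    print(p,(proj("top",P)-[170,130])*5,(proj("scene",P)-[170,120])*5)
print((proj("top",[*o,.062])-[170,130])*5)
E
```

```text
[[6, -4, 0, -5.3, -0.4], [11, -8, 0, -10.6, -0.4], [16, -13, 0, -15.9, -0.4], [20, -19, 0, -21.1, -0.4], [24, -25, 0, -26.4, -0.4], [27, -31, 0, -31.7, -0.4], [30, -37, 0, -37.0, -0.4], [32, -44, 0, -42.3, -0.4]]
[[2, -7, 0, -5.3, -0.4], [2, -14, 0, -10.6, -0.4], [3, -21, 0, -15.9, -0.4], [2, -27, 0, -21.1, -0.4], [1, -34, 0, -26.4, -0.4], [0, -41, 0, -31.7, -0.4]]
-1.2 [[296.85512254 427.00073014]] [[270.25659477 382.61928317]]
-1.3 [[303.57483941 428.28640448]] [[272.35940379 385.75554209]]
-1.4 [[310.39088211 428.89350597]] [[275.08686994 388.76280631]]
-1.5 [[317.23459705 428.81601202]] [[278.41545783 391.6086037 ]]
[[313.23241223 360.55927486]]
```

{"fn": "apply_moves", "kwargs": {"series": [[[6,-4,0,-5.3,-0.4],[11,-8,0,-10.6,-0.4],[16,-13,0,-15.9,-0.4],[20,-19,0,-21.1,-0.4],[24,-25,0,-26.4,-0.4],[27,-31,0,-31.7,-0.4],[30,-37,0,-37.0,-0.4],[32,-44,0,-42.3,-0.4]]]}}

```text
time_s: 2.92
eef_pos: [0.5749, 0.0721, 0.1256]
tcp_rot: [0.991, 0.134, 0.001, -0.0]
ft_force: [0.1, 0.2, -0.1]
grip_width: 0.302
```

{"fn": "apply_moves", "kwargs": {"series": [[[2,-7,0,-5.3,-0.4],[2,-14,0,-10.6,-0.4],[3,-21,0,-15.9,-0.4],[2,-27,0,-21.1,-0.4],[1,-34,0,-26.4,-0.4],[0,-41,0,-31.7,-0.4],[0,-41,0,-31.7,-0.4],[0,-41,0,-31.7,-0.4]]]}}

```text
time_s: 3.58
eef_pos: [0.5746, 0.031, 0.1253]
tcp_rot: [0.99, -0.139, 0.001, -0.0]
ft_force: [-0.1, 0.1, -0.4]
grip_width: 0.3
```

```bash
cat > look.py <<'E'
import sys
from h import *
t=sys.argv[1]
s=manip.observe(); print(s["time_s"],s["joint_pos"].round(2),s["eef_pos"],s["grip_width"],s["ft_force"].round(1))
for n in("top","scene"):
    im=grab(n,n+t)
    x,y=(180,170) if n=="top" else (190,160)
    im=im[y:y+60,x:x+80,::-1]
    cv2.imwrite(f"pics/{n}{t}c.png",cv2.resize(im,None,fx=7,fy=7,interpolation=cv2.INTER_CUBIC))
a=[cv2.imread(f"pics/{n}{t}c.png") for n in ("top","scene")]
o=np.array([.5018,.0526]);psi=.129
for i,n in enumerate(("top","scene")):
    x,y=(180,170) if n=="top" else (190,160)
    for p in (-.1,0.,.1):
        q=np.pi/2-p+psi; P=[*(o+.058*np.array([np.cos(q),np.sin(q)])),.062]
        uv=(proj(n,P)[0]-[x,y])*7+3; cv2.circle(a[i],tuple(int(v) for v in uv),2,(255,0,255) if p==0 else (255,255,0),-1)
cv2.imwrite(f"pics/both{t}.png",np.hstack(a)[:, :1120] if 0 else cv2.resize(np.vstack(a),None,fx=.7,fy=.7))
E
python3 look.py 3
```

```text
3.5833 [ 0.4  -0.01 -0.19  0.   -1.39  0.89] [0.57459742 0.03098526 0.12529624] 0.3002760460226136 [-0.1  0.1 -0.4]
```

View pics/both3.png

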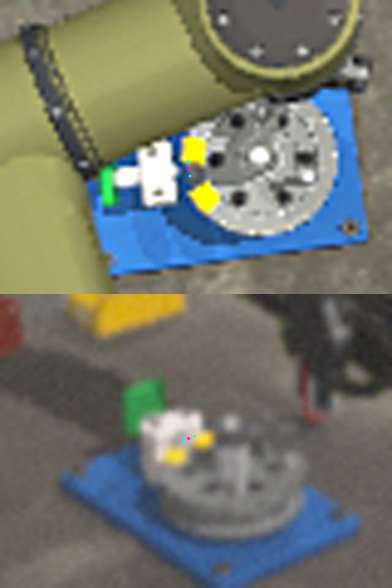

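```bash
cat > slot.py <<'E'
import sys
from h import *
t=sys.argv[1]
o=np.array([.5018,.0526]);psi=.129
im0=cv2.imread("pics/top0.png")[:,:,::-1].copy()
im=cv2.imread(f"pics/top{t}.png")[:,:,::-1].copy()
for I,B in ((im0,(205,205,245,225)),(im,(205,185,235,225))):
    m=mask(I,(18,90,80),(36,255,255),B)
    n,l,s,c=cv2.connectedComponentsWithStats(m)
    pts=[]
    for i in range(1,n):
        if s[i,4]>6:
            w=at("top",c[i],.062)[0,:2]-o; a=np.arctan2(w[1],w[0])-psi; pts.append(a)
            print(c[i],s[i,4],"r",np.hypot(*w)*1000,"pulley",np.pi/2-a)
    pp=np.pi/2-np.unwrap(pts); print("mean",pp.mean())
E
python3 slot.py 3
python3 - <<'E'
import cv2
im=cv2.imread("pics/top3.png")[182:222,195:245]
cv2.imwrite("pics/top3d.png",cv2.resize(im,None,fx=14,fy=14,interpolation=cv2.INTER_CUBIC))
E
```

```text
[227.18518519 214.51851852] 27 r 53.46559686306579 pulley -1.026950753863844
[236.81481481 214.7037037 ] 27 r 52.41731298952544 pulley 4.52256978214392
mean -1.3937831394497553
[215.45104895 190.51748252] 286 r 82.21987196990523 pulley 0.7245675583980441
[219.18518519 200.40740741] 27 r 53.64329001987078 pulley 0.25748772046833945
[221.57692308 209.73076923] 26 r 52.99148161668792 pulley -0.47265247105956654
mean 0.16980093593560566
```

View pics/top3d.png

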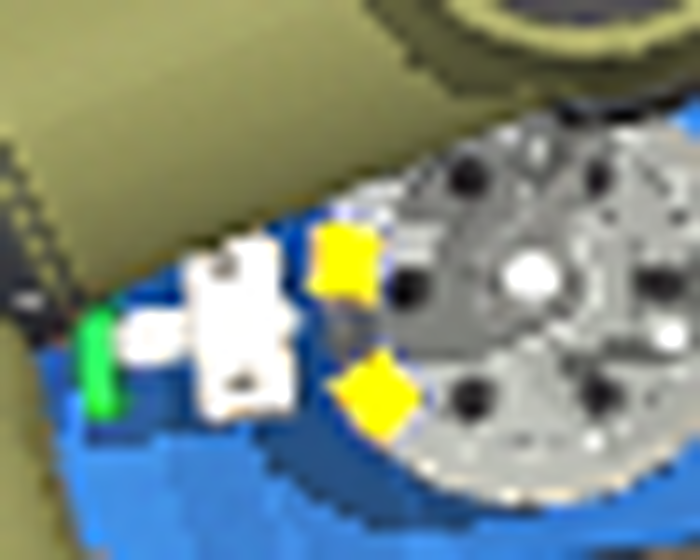

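The two block centroids put the pulley at -0.108 rad, so it needs about 6.2° more clockwise.

{"fn": "apply_moves", "kwargs": {"series": [[[-1,-4,0,-3,-0.4],[-3,-7.5,0,-6,-0.4],[-3,-7.5,0,-6,-0.4],[-3,-7.5,0,-6,-0.4]]]}}

```text
time_s: 4.02
eef_pos: [0.5713, 0.0238, 0.1245]
tcp_rot: [0.982, -0.19, 0.0, -0.0]
ft_force: [1.2, 0.7, 0.3]
grip_width: 0.298
```

```bash
python3 look.py 4; python3 slot.py 4 | tail -3
```

```text
4.0167 [ 0.39 -0.01 -0.2   0.   -1.39  0.8 ] [0.57127779 0.02377628 0.12445261] 0.2981117481143864 [1.2 0.7 0.3]
[219.30769231 199.5       ] 26 r 53.75386685450978 pulley 0.32493499925411573
[220.84615385 208.76923077] 26 r 53.43477849283271 pulley -0.3832753786477219
mean 0.22239836326559667
```

{"fn": "apply_moves", "kwargs": {"series": [[[-0.5,-1.5,0,-1,-0.4],[-0.5,-1.5,0,-1,-0.4],[-0.5,-1.5,0,-1,0.1],[-0.5,-1.5,0,-1,0.3],[0,0,30,-1,0.3],[0,0,70,-1,0.3],[-10,20,80,-7,-1],[-20,50,80,-14,-1]]]}}

```text
time_s: 4.78
eef_pos: [0.5528, 0.0726, 0.2093]
tcp_rot: [0.95, -0.313, 0.003, -0.002]
ft_force: [0.5, 0.8, 0.1]
grip_width: 0.375
```

{"fn": "apply_moves", "kwargs": {"series": [[[-10,25,0,-6.5,-1],[-25,60,0,-13,-1],[-40,95,0,-19.5,-1],[-55,120,0,-26,-1],[-65,135,0,-32.5,-1],[-70,138,0,-39,-1],[-70,138,0,-46.5,-1],[-70,138,0,-46.5,-1]]]}}

```text
time_s: 5.45
eef_pos: [0.4808, 0.2121, 0.2044]
tcp_rot: [0.75, -0.661, -0.0, -0.0]
ft_force: [0.1, -0.8, 0.4]
grip_width: -0.001
```

```bash
python3 look.py 5; python3 slot.py 5 | tail -4; python3 -c "
from h import *
s=manip.observe();print(R.from_quat(s['tcp_rot']).as_matrix()[:,1])"
```

```text
5.45 [ 0.8  -0.16 -0.19 -0.   -1.54 -0.67] [0.48081396 0.21205005 0.20441999] -0.0010310181797047791 [ 0.1 -0.8  0.4]
mean -1.3937831394497553
[219.41666667 199.33333333] 24 r 53.46634263386404 pulley 0.33858750860013753
[220.84615385 208.76923077] 26 r 53.43477849283271 pulley -0.3832753786477219
mean -0.022343935023792172
[-9.91123056e-01 -1.32947688e-01  1.40201454e-05]
```

View pics/both5.png

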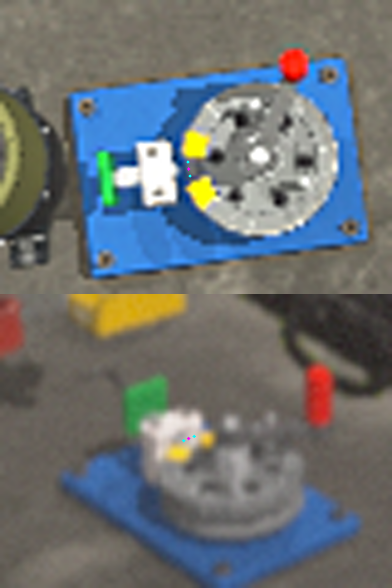

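The slot faces the bolt (-0.02 rad) and the knob is free. Descending behind the green plate.

{"fn": "apply_moves", "kwargs": {"series": [[[0,0,-40,0,-1],[0,0,-80,0,-1],[0,0,-110,0,-1],[0,0,-132,0,-1],[0,0,-132,0,-1],[1,-7,-132,0,-1],[2,-15,-132,0,-1],[2,-15,-132,0,-1]]]}}

```text
time_s: 6.22
eef_pos: [0.4845, 0.1958, 0.0748]
tcp_rot: [0.751, -0.66, 0.001, -0.002]
ft_force: [0.2, -0.4, -0.1]
grip_width: 0.0
```

```bash
python3 look.py 6
```

```text
6.2167 [ 0.77 -0.12 -0.39  0.   -1.3  -0.64] [0.48447112 0.1957708  0.0747706 ] 0.0004609745390563642 [ 0.2 -0.4 -0.1]
```

View pics/both6.png

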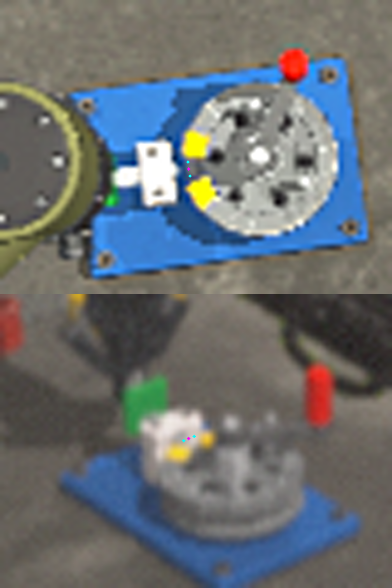

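{"fn": "apply_moves", "kwargs": {"series": [[[0,-4,0,0,-1],[1,-8,0,0,-1],[2,-12,0,0,-1],[2,-15,0,0,-1],[2,-18,0,0,-1],[3,-21,0,0,-1],[3,-24,0,0,-1],[3,-24,0,0,-1]]]}}

```text
time_s: 6.98
eef_pos: [0.4862, 0.1719, 0.0723]
tcp_rot: [0.751, -0.66, 0.0, 0.0]
ft_force: [-0.0, 0.8, 0.1]
grip_width: 0.005
```

```bash
python3 look.py 7;python3 slot.py 7 | tail -3
```

```text
6.9833 [ 0.73 -0.14 -0.41  0.   -1.3  -0.6 ] [0.48623163 0.17192047 0.07227861] 0.005017615774403544 [-0.   0.8  0.1]
[219.41666667 199.33333333] 24 r 53.46634263386404 pulley 0.33858750860013753
[220.84615385 208.76923077] 26 r 53.43477849283271 pulley -0.3832753786477219
mean 0.018002704580754553
```

View pics/both7.png

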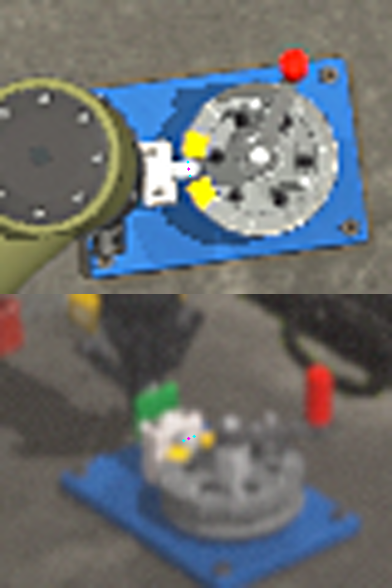

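The bolt nose (~(188,168) in the crop) is entering the slot. I'll keep pushing gently to the stop.

{"fn": "apply_moves", "kwargs": {"series": [[[0,-2,0,0,-1],[0,-3,0,0,-1],[1,-4,0,0,-1],[1,-5,0,0,-1],[1,-6,0,0,-1]]]}}

```text
time_s: 7.5
eef_pos: [0.4866, 0.1688, 0.0722]
tcp_rot: [0.752, -0.66, -0.002, -0.002]
ft_force: [-5.8, 14.7, 1.5]
grip_width: -0.003
```

{"fn": "apply_moves", "kwargs": {"series": [[[0,-1,0,0,-1],[0,-2,0,0,-1],[0,-2,0,0,-1],[0,-2,0,0,-1]]]}}

```text
time_s: 7.83
eef_pos: [0.4866, 0.1687, 0.0723]
tcp_rot: [0.752, -0.659, -0.003, -0.003]
ft_force: [-6.1, 17.1, 0.0]
grip_width: -0.001
```

{"fn": "apply_moves", "kwargs": {"series": [[[-2,10,0,0,-1],[-4,30,0,0,-1],[-4,40,0,0,-1],[-4,40,40,0,-1],[-4,40,80,0,-1],[-4,40,120,0,0.3],[-4,40,130,0,0.3],[-4,40,130,0,0.3]]]}}

```text
time_s: 8.5
eef_pos: [0.4848, 0.205, 0.2072]
tcp_rot: [0.751, -0.66, 0.001, -0.003]
ft_force: [0.5, 0.2, 0.7]
grip_width: 0.418
```

```bash
python3 look.py 8;python3 slot.py 8 | tail -3;sed 's/top0.png/top8.png/' m.py | python3 -
```

```text
8.5 [ 0.78 -0.16 -0.19  0.   -1.54 -0.65] [0.48475202 0.20496015 0.2071645 ] 0.4183983160185609 [0.5 0.2 0.7]
[219.39130435 199.2173913 ] 23 r 53.662637640087716 pulley 0.3465683864444502
[220.84615385 208.76923077] 26 r 53.43477849283271 pulley -0.3832753786477219
mean -0.018353496101635836
((223.97308349609375, 203.80093383789062), (38.113037109375, 57.15616226196289), 82.303955078125) 1158
plate mm ((497.5383605957031, 88.37309265136719), (155.6583251953125, 231.82765197753906), 7.484704494476318)
[[405.2732   193.16116 ]
 [435.47144  -36.69126 ]
 [589.8035   -16.414978]
 [559.6053   213.43744 ]]
yel [219.55 199.05] 20 [[514.04491985 104.37206819  62.        ]]
yel [220.60869565 208.65217391] 23 [[476.0728243  100.11288586  62.        ]]
green [206.3125 204.9375] 32 [[489.83423847 153.96871009  90.        ]]
redA [239.42857143 182.39285714] 28 [[572.06166883  25.30683401 145.        ]]
redB [241.25 184.5 ] 4 [[564.11194776  18.48788453 145.        ]]
```

View pics/both8.png

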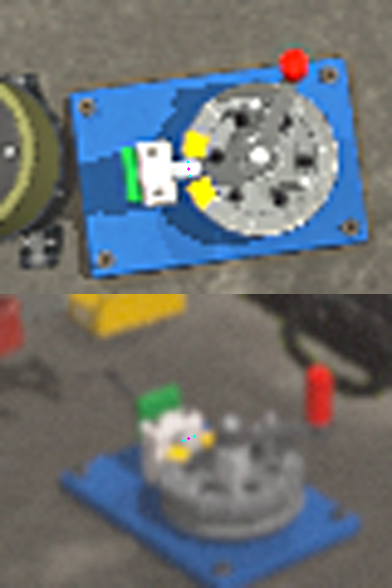

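```bash
python3 - <<'E'
from h import *
o=np.array([.5018,.0526]);psi=.129;Y=np.array([-np.sin(psi),np.cos(psi)])
for n,B in (("top",(195,195,215,215)),("scene",(212,170,232,195))):
    c=[]
    for t in ("5","8"):
        im=cv2.imread(f"pics/{n}{t}.png").astype(float); x0,y0,x1,y1=B
        w=np.clip(im[...,1]-np.maximum(im[...,0],im[...,2])-25,0,None)[y0:y1,x0:x1]
        v,u=np.mgrid[y0:y1,x0:x1]; c.append(np.array([(w*u).sum(),(w*v).sum()])/w.sum())
    z=.085 if n=="top" else .075
    W=at(n,c,z)[:,:2]-o; print(n,c,W@Y*1000)
E
for t in 5 8; do python3 - <<E
import cv2
im=cv2.imread("pics/scene$t.png")[165:210,205:260]
cv2.imwrite("pics/s$t.png",cv2.resize(im,None,fx=9,fy=9,interpolation=cv2.INTER_CUBIC))
E
done
```

```text
top [array([201.23733162, 205.89961514]), array([206.31983285, 205.12986178])] [122.4749078  102.55894533]
scene [array([219.00576992, 181.35124414]), array([221.84685196, 181.61599546])] [118.47736098 108.47440565]
```

View pics/s8.png

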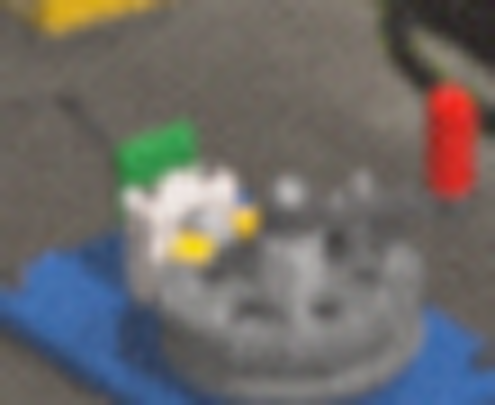

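The bolt is home: the plate centre measures 102.6 mm from the axis (103 expected), and it stopped firmly at about 17 N. Next I go back to the knob.

{"fn": "apply_moves", "kwargs": {"series": [[[10,-23,0,7,0.3],[21,-46,0,14,0.3],[32,-69,0,21,0.3],[43,-92,0,28,0.3],[54,-115,0,35,0.3],[65,-138,0,42,0.3],[76,-160,0,49,0.3],[87,-181,0,56,0.3]]]}}

```text
time_s: 9.27
eef_pos: [0.5699, 0.0218, 0.2002]
tcp_rot: [0.974, -0.227, -0.001, 0.001]
ft_force: [0.1, 0.1, 0.3]
grip_width: 0.645
```

{"fn": "apply_moves", "kwargs": {"series": [[[0,0,0,4,0.3],[0,0,-30,4,0.3],[0,0,-60,4,0.3],[0,0,-79,4,0.3],[0,0,-79,4,0.3],[0,0,-79,4,0],[0,0,-79,4,-0.4],[0,0,-79,4,-0.4]]]}}

```text
time_s: 9.93
eef_pos: [0.571, 0.0236, 0.1251]
tcp_rot: [0.981, -0.196, 0.001, -0.0]
ft_force: [0.1, 0.5, -0.2]
grip_width: 0.3
```

```bash
python3 look.py 9; python3 arc.py -23 -103 16
```

```text
9.9333 [ 0.39 -0.02 -0.2   0.   -1.39  0.78] [0.57099111 0.02356215 0.1251067 ] 0.3000591229064159 [ 0.1  0.5 -0.2]
[[-3, -6, 0, -5.0, -0.4], [-6, -12, 0, -10.0, -0.4], [-10, -17, 0, -15.0, -0.4], [-14, -22, 0, -20.0, -0.4], [-19, -26, 0, -25.0, -0.4], [-24, -31, 0, -30.0, -0.4], [-29, -34, 0, -35.0, -0.4], [-35, -38, 0, -40.0, -0.4]]
[[-6, -3, 0, -5.0, -0.4], [-12, -5, 0, -10.0, -0.4], [-18, -7, 0, -15.0, -0.4], [-25, -8, 0, -20.0, -0.4], [-31, -8, 0, -25.0, -0.4], [-38, -8, 0, -30.0, -0.4], [-44, -7, 0, -35.0, -0.4], [-51, -6, 0, -40.0, -0.4]]
```

View pics/both9.png

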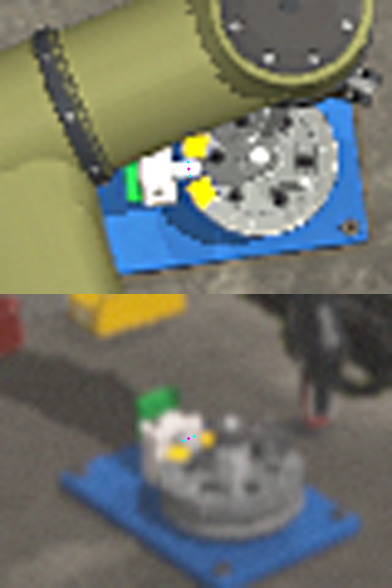

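{"fn": "apply_moves", "kwargs": {"series": [[[-3,-6,0,-5.0,-0.4],[-6,-12,0,-10.0,-0.4],[-10,-17,0,-15.0,-0.4],[-14,-22,0,-20.0,-0.4],[-19,-26,0,-25.0,-0.4],[-24,-31,0,-30.0,-0.4],[-29,-34,0,-35.0,-0.4],[-35,-38,0,-40.0,-0.4]]]}}

```text
time_s: 10.7
eef_pos: [0.536, -0.0141, 0.1244]
tcp_rot: [0.854, -0.521, 0.001, -0.001]
ft_force: [1.3, 3.5, 0.1]
grip_width: 0.3
```

```bash
python3 look.py 10; python3 slot.py 10|tail -3
```

```text
10.7 [ 0.35 -0.11 -0.29 -0.   -1.39  0.13] [ 0.53596132 -0.01406204  0.12440777] 0.2995300754114636 [1.3 3.5 0.1]
[220.76334776 197.01154401] 693 r 51.195562472897166 pulley 0.5369588679803337
[206.91666667 217.77777778] 72 r 118.5192833833341 pulley -0.4166118337430649
mean 0.06017351711863439
```

View pics/both10.png

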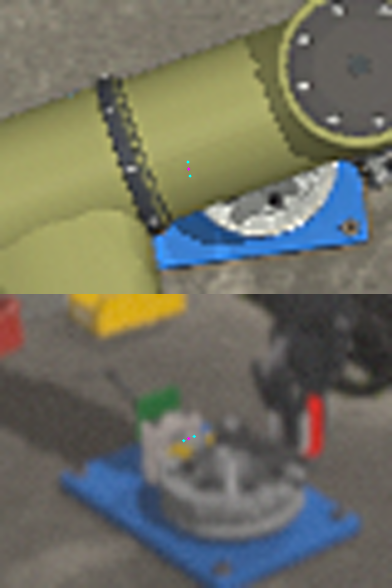

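The 3.7 N matches the clamp's resistance, and the yellow blocks haven't moved, so the pulley is locked. Continuing the swing.

{"fn": "apply_moves", "kwargs": {"series": [[[-6,-3,0,-5.0,-0.4],[-12,-5,0,-10.0,-0.4],[-18,-7,0,-15.0,-0.4],[-25,-8,0,-20.0,-0.4],[-31,-8,0,-25.0,-0.4],[-38,-8,0,-30.0,-0.4],[-44,-7,0,-35.0,-0.4],[-48,-6.5,0,-38.0,-0.4]]]}}

```text
time_s: 11.47
eef_pos: [0.4877, -0.0211, 0.1244]
tcp_rot: [-0.638, 0.77, -0.001, 0.001]
ft_force: [3.1, -1.9, -0.7]
grip_width: 0.301
```

{"fn": "apply_moves", "kwargs": {"series": [[[-2,0,0,-1,-0.4],[-4,1,0,-2,-0.4],[-5,1,0,-3,-0.4],[-6,1,0,-4,-0.4]]]}}

```text
time_s: 11.8
eef_pos: [0.4818, -0.0198, 0.124]
tcp_rot: [-0.612, 0.791, -0.0, 0.001]
ft_force: [3.0, -0.1, 3.0]
grip_width: 0.301
```

{"fn": "apply_moves", "kwargs": {"series": [[[-2,0,0,-1,-0.4],[-3,1,0,-2,-0.4],[-4,1,0,-3,-0.4],[-5,1,0,-4,-0.4]]]}}

```text
time_s: 12.13
eef_pos: [0.4783, -0.0188, 0.1238]
tcp_rot: [-0.583, 0.812, -0.001, 0.002]
ft_force: [16.7, -0.9, -5.3]
grip_width: 0.298
```

Force rose to 16.7 N, which is the stop. Releasing and retreating upward.

{"fn": "apply_moves", "kwargs": {"series": [[[1,0,0,0,-0.4],[2,0,0,0,0],[2,0,0,0,0.3],[2,0,0,0,0.3],[2,0,30,0,0.3],[2,0,70,0,0.3],[2,-20,110,0,0.3],[2,-60,130,0,0.3]]]}}

```text
time_s: 12.8
eef_pos: [0.4787, -0.0731, 0.2551]
tcp_rot: [-0.585, 0.811, -0.001, 0.002]
ft_force: [1.3, -0.2, 1.0]
grip_width: 0.647
```

{"fn": "apply_moves", "kwargs": {"series": [[[0,-40,0,0,0.3],[0,-80,0,0,0.3],[0,-110,0,0,0.3],[0,-130,0,0,0.3],[0,-130,0,0,0.3],[0,-130,0,0,0.3]]]}}

```text
time_s: 13.3
eef_pos: [0.4775, -0.2049, 0.2498]
tcp_rot: [-0.583, 0.813, 0.001, -0.001]
ft_force: [-0.3, 0.5, 0.5]
grip_width: 0.648
```

```bash
python3 look.py 11; python3 slot.py 11|tail -3; sed 's/top0.png/top11.png/' m.py | python3 - | tail -4
python3 - <<'E'
from h import *
o=np.array([.5018,.0526]);psi=.129
im=cv2.imread("pics/top11.png")[:,:,::-1].copy()
h=cv2.cvtColor(im,cv2.COLOR_RGB2HSV);m=mask(im,(0,140,80),(9,255,255),(225,190,260,235))|mask(im,(170,140,80),(180,255,255),(225,190,260,235))
c,k=cen(m);w=at("top",c,.135)[0,:2]-o;a=np.arctan2(w[1],w[0])-psi;print(c,k,np.hypot(*w),"clamp",-.349-a)
E
```

```text
13.3 [-0.02 -0.17 -0.11 -0.   -1.63 -0.31] [ 0.47753939 -0.20494086  0.24981241] 0.6475074141757808 [-0.3  0.5  0.5]
[219.65384615 198.11538462] 26 r 53.788018673634085 pulley 0.4299895958246609
[220.25       207.66666667] 24 r 53.585430668696056 pulley -0.2906625797641138
mean 0.08190332490545622
 [559.2704    212.88187  ]]
yel [219.59090909 198.04545455] 22 [[518.02390874 104.21920988  62.        ]]
yel [220.13043478 207.65217391] 23 [[480.02497734 102.00738732  62.        ]]
green [206.29032258 205.09677419] 31 [[489.21721649 154.05156284  90.        ]]
[nan nan] 0 nan clamp nanh.py:19: RuntimeWarning: Mean of empty slice.
  v,u=np.nonzero(m); return np.array([u.mean(),v.mean()]),len(u)
  ret = ret.dtype.type(ret / rcount)
```

View pics/both11.png

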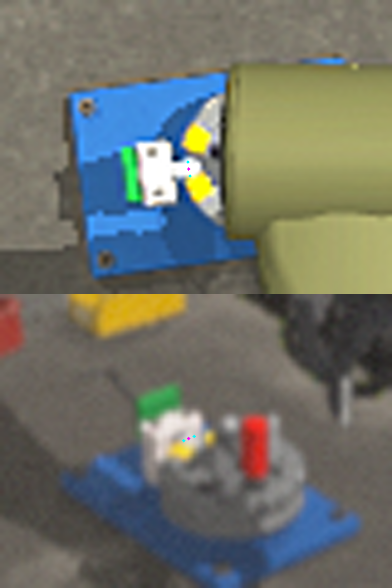

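View pics/top11.png

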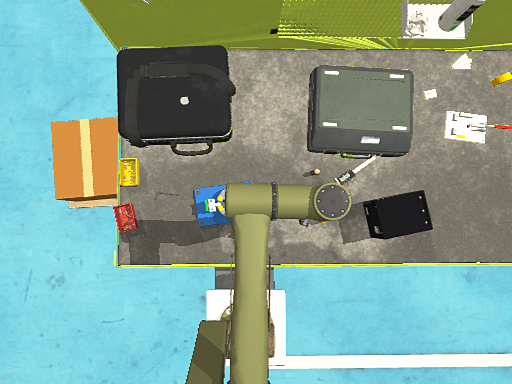

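Run:
```python
from h import *
o=np.array([.5018,.0526]);psi=.129
im=cv2.imread("pics/scene11.png")[:,:,::-1].copy()
m=mask(im,(0,150,90),(9,255,255),(225,170,260,205));c,k=cen(m)
P=at("scene",c,.1215)[0];w=P[:2]-o;a=np.arctan2(w[1],w[0])-psi;print(c,k,P,np.hypot(*w),"clamp+pulley",-.349-a)
for c_ in (1.3,1.4,1.5,1.571,1.65):
    q=-.349-c_+psi; print(c_,proj("scene",[*(o+.075*np.array([np.cos(q),np.sin(q)])),.1215]))
```

```text
[241.66666667 190.66666667] 48 [ 0.48206924 -0.02100064  0.1215    ] 0.07619945742266122 clamp+pulley 1.6127164429173344
1.3 [[246.90485055 189.14800372]]
1.4 [[245.30166708 189.67410113]]
1.5 [[243.59717668 190.12027714]]
1.571 [[242.33555102 190.38550559]]
1.65 [[240.89117231 190.62798847]]
```

All checks agree: clamp + pulley is about 1.61 rad, of which the pulley's play is about 0.07, and the bolt hasn't moved. Handing in.

```bash
python3 -c "
from cell import manip
print(manip.close_job()); print(manip.observe()['time_s'])"
```

```text
the job is handed in; nothing more can be done
None
the job is handed in; nothing more can be done
```

The pulley is locked by the bolt and the clamp lever is at its tight stop. I handed the job in at about 13.3 s, with the gripper clear of everything.

1. **Pulley:** I turned it about 80° clockwise by dragging the knob between loosely set fingers. Before the bolt went in, the slot measured about 0.02 rad off the bolt.
2. **Bolt:** I pushed the green plate until it stopped firmly at about 17 N. It then measured 102.6 mm from the axis (103 mm expected).
3. **Clamp:** I swung the lever clockwise until the force rose from about 3 N to 16.7 N at the stop, then backed off and lifted away.

**Last checks:**
- **Clamp angle:** it came out at about 1.54 rad. That is 1.61 rad measured for lever and pulley together, less about 0.07 rad that the pulley had turned in its play.
- **Bolt:** the green plate was still in its home position after the clamp was tightened.
- **Bystanders:** the arm stayed away from them. The bins and hex key look unmoved in the last top picture, but the arm hid part of the bottle area there, so I did not measure every object.

**Disagreements:** the plate's travel measured about 20 mm from the top camera and only 10 mm from the scene camera (22 mm is full travel). I did not trust the scene figure, since the guide block partly hid the plate in that view. I took the bolt as home from its final position, the contact force and the pulley holding while the clamp turned.

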